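Unpin the transit cover and dock the portable radio

ROBOT

A 6-joint arm with a two-finger parallel gripper is mounted at the origin on the work surface. World frame = base frame: x ahead of the robot, y to its left, z up, the work surface at z = 0. Lengths are in m, angles in rad, forces in N, time in s.
With the tool pointing down it reaches from about 0.3 to 0.875 m from the base axis. Payload 6.4 kg.
Tool frame: the origin (TCP) lies between the finger pads; the fingertips stand 19 mm ahead of it and the grasp point (between the pads) is the TCP (ctrl.tips_ahead is the z of the fingertips in the tool frame, in m); z points along the fingers, y is the line along which they close (so a half turn about z gives the same grasp; the last joint's range is limited). The gripper opens to 85 mm and grips with 20 to 120 N. Pads are 22 mm wide; open, the fingers measure 114 mm over their backs; the gripper's body (76 mm by 85 mm) begins 54 mm behind the grasp point. The pads swing forward as they close: fully open they stand 13 mm farther back than shut.
Start: joints at [-1.493, 0.181, 1.607, -0, 1.354, -0.206], TCP at [0.161, -0.552, 0.25] pointing down, gripper open.
Joint ranges: [-2.99, 2.99], [-0.89, 2.07], [0.3, 2.58], [-1.14, 4.28], [0, 2.63], [-3.12, 3.12]. Speed limits (rad/s): [2.57, 2.57, 3.01, 3.14, 3.14, 3.14].

INTERFACE

Orientations are given as a unit quaternion [w, x, y, z].
In Python, from bench import readout, vision, ctrl gives the robot as it stands.
- The arm moves only by the tool play_rows, never from a script. Its arguments are lists of equal length, an entry for each row: "xyz": the shift along the tool's x, y, z in mm, a list of three; "rot": the turn, a rotation vector about the tool's x, y, z in rad, a list of three; "grip": the opening, from 0 (shut) to 1 (fully open). In form: {"xyz": [[x, y, z], ...], "rot": [[rx, ry, rz], ...], "grip": [grip, ...]}. A call has exactly 10 rows; each row is the pose to reach, as a shift and turn from the pose commanded when the call began, along the tool's axes at that moment; what a row does not reach only later rows make up. A row lasts 1/8 s, in which the tool goes at most 62.5 mm and 10.7 degrees, less where a joint would pass 70% of its speed; a pose out of reach is approached as far as the arm can. A call with a gripper value outside its range is refused whole. The fingers move at their own pace and stop on an object; the grip force is fixed at half the most. Time passes only in rows, so rows that repeat a pose let the fingers close, or fill a call up. It gives the time, the measured TCP pose, the force, the opening and the grip force at its end, in the units of the state.
- readout.get_obs(): the state, without advancing time (a new reading comes with each control period).
- vision.camera(name): name is "scene" or "top" or "wrist"; returns a dict with "color" (384x512x3 uint8, red, green, blue), "depth" (384x512 float32, m along the optical axis (not along the pixel's ray), 0 where there is no reading), "camera_matrix" (3x3 intrinsics, pixels), "extrinsics" (4x4, takes a point from camera to world coordinates); the wrist camera has in their place "hand_eye" (4x4, takes a point from camera to tool coordinates, whose origin is the TCP and whose axes are the flange's). Camera axes: x right, y down, z forward; pixel columns grow to the right and rows downward; lengths in m; the calibration is good to about 2 mm. A picture is of the moment at which its call begins: read the wrist's pose just before it.
- ctrl.hand_in(): hands the job in; it is judged then, once.
The state is a dict: "time_s": time; "q": joint angles; "dq": joint speeds; "joint_efforts": joint torques, N m; "eef_pos": TCP position; "eef_rot": TCP orientation; "wrist_force": force on the tool from outside, world axes, zero at the start; "torque": the same for the moment, N m; "opening": opening from 0.0 (shut) to 1.0 (fully open); "grasp_force": force on a finger pad.
Only numpy, scipy, OpenCV 4.12 (cv2) and the standard library are available. Lean on these libraries where they do the work, as an engineer would, in place of code of your own. Each camera call takes 0.05 s, during which the arm holds its last target. There are 200 camera calls.

TASK

The charging dock's cover is locked by a spring pin: pull the pin's T-handle up, turn it anticlockwise until it drops into its rest notch and stays up by itself when you let go, then slide the cover fully open. Push the portable radio upright down into the uncovered pocket, either way round, until it clicks past the sprung ball and sits fully home. Let go, leave the pin parked and the cover open, and do not disturb the microphone, mug or morse key.

Things in the scene. Friction and masses are not known exactly. Their poses are not given: they have to be found in the camera images.
- pin: Vertical spring pin. Origin at the middle of its black T-bar (80 mm long along this body's x, 14 wide, 16 high); z up. Below: a 10 mm steel shank and, 48 mm under the T-bar's middle and parallel to it, a steel cross-dog 64 mm long, 6 thick. Locked, the dog lies in the collar's deep slot. A spring pulls the pin down with 7 N locked, 11 N fully up. Raised over 24 mm the dog clears the rim and can turn.
- collar (a point): Centre of the top of the round dark steel collar (64 mm across, rim 27 mm below the locked T-bar's middle) round the pin. Its rim has a rest notch 5 mm deep, somewhere 53 to 77 degrees anticlockwise (from above) of the slot, different on each unit: find it by feel or sight. It takes the dog within about 4 degrees of its middle. Let go elsewhere, the pin is not parked.
- pin_lift (a joint): Lift of the spring pin in m: 0 locked; 0.024 when lowered onto the collar's rim; 0.019 when sunk in the rest notch, where it stays when let go (parked); 0.030 end of travel. The pin is out of the cover above 0.016.
- pin_turn (a joint): Turn of the pin in rad, anticlockwise from above: 0 with the dog along the slot (locked), stop at 1.6.
- cover_handle (a point): Centre of the black upright fin on the flat aluminium sliding cover; the fin is 60 mm long along this point's x, 12 mm thick along y, 40 mm high, and the cover's flat top lies 20 mm below the point. The cover slides along this point's -y.
- cover_slide (a joint): Travel of the cover in m along the dock's -y: 0 closed over the pocket, 0.135 fully open at its stop. Friction about 2.5 N; it stays where it is left. The pin blocks it unless lifted.
- pocket (a point): Centre of the floor of the dock's pocket, 15 mm above the table; axes are the dock's: z up, -y the way the cover opens. The pocket is 39 mm (x) by 63 mm (y) and 60 mm deep; its mouth is bevelled 7 mm wider all round. The pin stands 130 mm in +y and 65 mm in +x from it; the closed cover's fin is right above it.
- dock_mid (a point): Middle of the top of the dock, an olive metal block fixed to the table, about 355 mm long in y (from -145 to +210 mm of this point) and 175 mm in x (from -55 to +120 mm), its top 75 mm above the table; a rail along its front reaches 90 mm.
- ball_in (a joint): How far the sprung ball in the pocket's -y wall, 28 mm above the pocket floor, is pressed in (m): 0 standing out 6 mm. The radio needs about 8 to 20 N of push to pass it.
- radio_mid (a point): Centre of the black portable radio, which stands upright on the table: 36 mm (its x) by 60 mm (its y) by 130 mm high (z up), 0.3 kg, with 14 mm knobs on top. A groove round each 36 mm wide narrow side, 18 to 38 mm above its foot, takes the ball. Docked, the radio's x lies along the pocket's x (either way round) and this centre is 65 mm above the pocket floor.
- desk_mic: Bystander: desk microphone with a blue foam head, base 130 x 90 mm, 190 mm high; origin under its base.
- mug: Bystander: white mug, 80 mm across, 90 mm high; origin under its base.
- morse_key: Bystander: brass morse paddle, 90 x 70 mm base, 57 mm high, with two clear fins; origin under its base.
Not all that is in view belongs to the job. Of the things that look like the part that bears radio_mid, take the one that is farthest to the robot's right at the start.

How it is judged:
On the way, in this order (a step that is already met when the one before it is completed fails the run):
1. the pin is lifted, turned and let go, and stays up with its dog in the rest notch (value of joint pin_lift between 0.0165 and 0.0215 m and value of joint pin_turn above 0.75 rad and contact force between the fingers and pin below 0.5 N), for 0.3 s.
2. the cover is slid fully open (value of joint cover_slide above 0.12 m), for 0.1 s.
3. the radio is pushed home in the pocket and held by the ball (z of radio_mid in the frame of pocket between 0.06 and 0.0685 m and horizontal distance between radio_mid and pocket below 0.007 m and angle between radio_mid's own z axis and vertical below 0.07 rad and value of joint ball_in below 0.002 m), for 0.2 s.
At the end, for the whole second after the job is handed in: Pin at rest in its notch (lift 16.5 to 21.5 mm, turn over 0.75 rad), cover open more than 120 mm, radio in the pocket with its centre 60 to 68.5 mm above the floor and within 7 mm sideways, tilted less than 0.07 rad, ball pressed in less than 2 mm (all of step 3 and value of joint pin_lift between 0.0165 and 0.0215 m and value of joint pin_turn above 0.75 rad and value of joint cover_slide above 0.12 m and linear speed of pin below 0.02 m/s); the robot touches nothing.
It fails at once if the desk mic is moved by more than 30 mm (distance of desk_mic from where it was at the start of the episode above 0.03 m).
It fails at once if the mug is moved by more than 30 mm (distance of mug from where it was at the start of the episode above 0.03 m).
It fails at once if the morse key is moved by more than 30 mm (distance of morse_key from where it was at the start of the episode above 0.03 m).
It also fails if it takes over 64 s, if anything falls off the work surface, if the arm or the gripper's body presses on something with over 40 N, if the wrist force passes 120 N, or if a joint passes its speed limit or range.

## Working session

There is one attempt and no reset: what is moved stays moved. The work goes in short steps, Python scripts to look and compute and a tool call to move; the robot and the scene stay as the last step left them, time stands still between calls to the robot, and variables do not carry over. Pictures are saved under pics/ and viewed, at most 10 in all, crops included, and the job is handed in when it is done.

Besides the shell and the picture viewer there is one more tool, called after "Request:" as name(argument=value, ...), one argument or row to a line, values as JSON. play_rows: Moves the arm, as the interface text tells. Its arguments: {"type":"object","properties":{"xyz":{"type":"array","items":{"type":"array","items":{"type":"number"}}},"rot":{"type":"array","items":{"type":"array","items":{"type":"number"}}},"grip":{"type":"array","items":{"type":"number"}}},"required":["xyz","rot","grip"]}

```bash
mkdir -p pics; ls; python3 - <<'E'
from bench import readout, vision, ctrl
import cv2, numpy as np
o=readout.get_obs(); print(o)
for n in ("scene","top"):
    c=vision.camera(n); np.savez(f"{n}0.npz",**c)
    cv2.imwrite(f"pics/{n}0.png",cv2.resize(c["color"][:,:,::-1],(800,600)))
    print(n,c["camera_matrix"],c["extrinsics"])
E
```

```text
pics
{'time_s': 0.0, 'q': array([-1.49333595e+00,  1.81572802e-01,  1.60803647e+00, -3.88903631e-06,
        1.35379876e+00, -2.06324710e-01]), 'dq': array([0.00082712, 0.00015276, 0.00026615, 0.0006467 , 0.00152531,
       0.00088206]), 'joint_efforts': array([-5.51341564e-04, -4.44875300e+01, -3.51337874e+01, -3.98837037e-04,
        9.14860022e-03, -6.32143596e-06]), 'eef_pos': array([ 0.16095473, -0.55145531,  0.24935252]), 'eef_rot': array([-9.05925175e-04,  9.89949664e-01,  1.41417250e-01,  5.65491471e-05]), 'wrist_force': array([0.24703551, 0.19364188, 0.82205301]), 'torque': array([ 0.01263268, -0.01541195, -0.01616276]), 'grasp_force': 0.0, 'opening': 0.9966454248367879}
scene [[476.16966515   0.         259.20930732]
 [  0.         476.16966515 184.24203379]
 [  0.           0.           1.        ]] [[ 0.86950373  0.38105033 -0.31426726  1.03435529]
 [ 0.49361494 -0.64778367  0.58027631 -0.84705663]
 [ 0.01753728 -0.65967943 -0.75134246  1.29712734]
 [ 0.          0.          0.          1.        ]]
top [[418.27769075   0.         253.95271904]
 [  0.         418.27769075 196.03905213]
 [  0.           0.           1.        ]] [[ 0.01166353 -0.9930086   0.11746439  0.35807448]
 [-0.99983388 -0.01322705 -0.01253987  0.08628003]
 [ 0.01400591 -0.11729862 -0.99299792  1.50682822]
 [ 0.          0.          0.          1.        ]]
```

View pics/scene0.png

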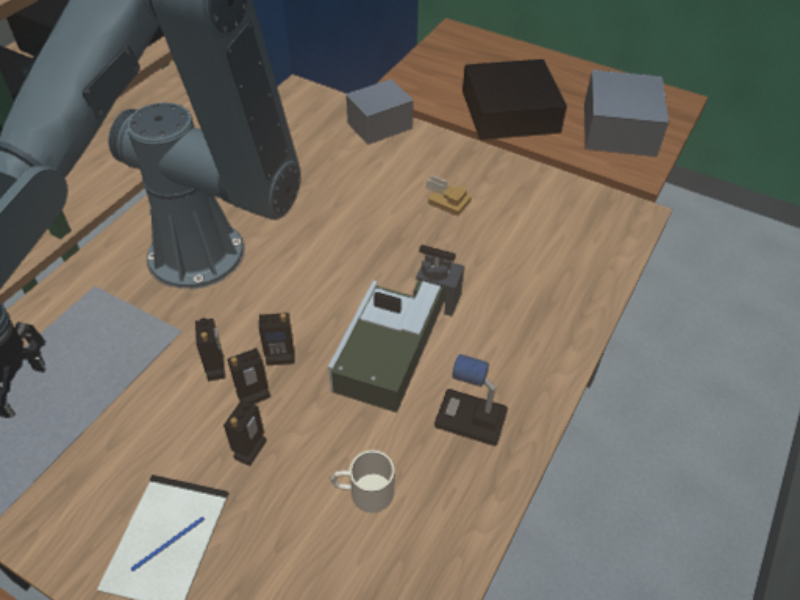

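View pics/top0.png

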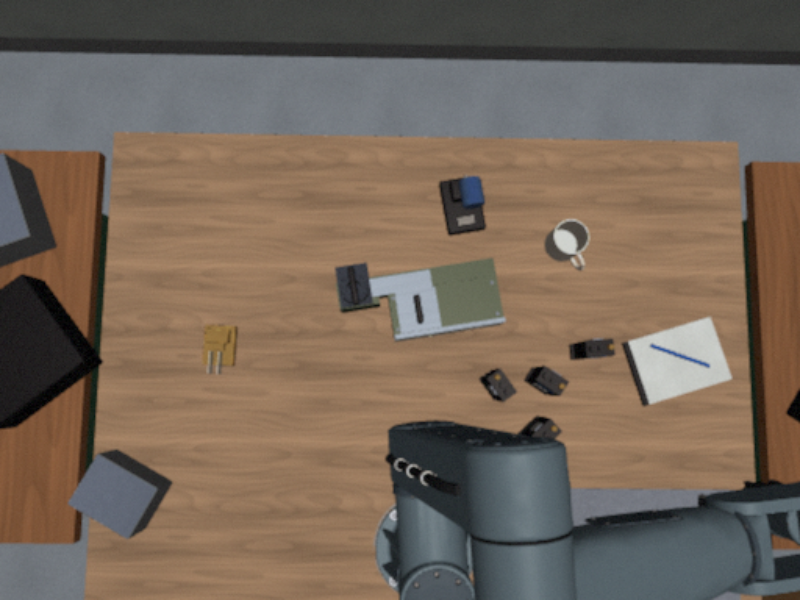

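The scene shows the dock in mid-table, with the pin T-bar at top-image (353,285) and the fin at (418,308). There are four radios, and the farthest right is at (592,348). The mic is at (462,205), the mug at (570,240) and the key at (219,347).

```bash
cat > h.py <<'E'
import numpy as np, cv2
from scipy.spatial.transform import Rotation as R
def rot(q): return R.from_quat([q[1],q[2],q[3],q[0]]).as_matrix()
def cloud(c,T=None):
    T=c["extrinsics"] if T is None else T
    K=c["camera_matrix"];d=c["depth"];v,u=np.indices(d.shape)
    P=np.stack([(u-K[0,2])/K[0,0]*d,(v-K[1,2])/K[1,1]*d,d],-1)
    W=P@T[:3,:3].T+T[:3,3]; W[d==0]=np.nan; return W
def rect(p):
    (c,s,a)=cv2.minAreaRect((p[:,:2]*1000).astype(np.float32)); return np.round(c,1),np.round(s,1),round(a,1)
def ray(uv,c,T,z):
    K=c["camera_matrix"];d=T[:3,:3]@np.array([(uv[0]-K[0,2])/K[0,0],(uv[1]-K[1,2])/K[1,1],1]);o=T[:3,3]
    return o+d*(z-o[2])/d[2]
def wrist(name):
    from bench import readout,vision
    o=readout.get_obs(); c=vision.camera("wrist")
    T=np.eye(4);T[:3,:3]=rot(o["eef_rot"]);T[:3,3]=o["eef_pos"];T=T@c["hand_eye"]
    np.savez(name+".npz",T=T,**c); cv2.imwrite(f"pics/{name}.png",cv2.resize(c["color"][:,:,::-1],(800,600)))
    return o,c,T
E
python3 - <<'E'
from h import *
for n in("top","scene"):
    c=dict(np.load(n+"0.npz"));W=cloud(c);Z=W[...,2];col=c["color"].astype(int)
    ok=(W[...,0]>.25)&(W[...,0]<.85)&(abs(W[...,1])<.6)&(Z>.02)&(Z<.3)
    m=ok.astype(np.uint8)
    k,l,st,ce=cv2.connectedComponentsWithStats(m)
    for i in range(1,k):
        if st[i,4]<40: continue
        p=W[l==i]; print(n,i,st[i],rect(p),"zmax",np.round(np.percentile(p[:,2],[5,50,95,100]),3))
        print("   top part",rect(p[p[:,2]>np.percentile(p[:,2],95)-.006]),col[l==i].mean(0).round())
E
```

```text
top 1 [281 112  29  38 695] (array([775. , -79.4]), array([127. ,  86.2]), 11.3) zmax [0.021 0.047 0.189 0.194]
   top part (array([760., -84.]), array([59.5, 35.4]), 9.7) [54. 58. 69.]
top 2 [349 141  28  33 408] (array([ 674.2, -313. ]), array([ 80.4, 102.5]), 85.6) zmax [0.023 0.064 0.091 0.097]
   top part (array([ 686.6, -313.8]), array([78.1, 77.1]), 23.4) [103.  97.  89.]
top 4 [ 214  166  109   53 3813] (array([541.5,  21.1]), array([169. , 366.6]), 3.9) zmax [0.069 0.079 0.124 0.168]
   top part (array([536.6, 102.1]), array([194.1,  71.6]), 69.2) [115. 120. 116.]
top 5 [129 209  21  31 434] (array([428.9, 471.7]), array([106.6,  70.1]), 0.5) zmax [0.021 0.036 0.055 0.062]
   top part (array([422.6, 470.5]), array([26.1, 97.3]), 83.0) [140. 112.  71.]
top 7 [365 217  28  14 303] (array([ 438.3, -358.2]), array([39.4, 64. ]), 5.6) zmax [0.047 0.128 0.142 0.148]
   top part (array([ 436.8, -358.9]), array([19.6, 51.1]), 18.2) [50. 45. 42.]
top 12 [337 235  26  19 323] (array([ 368.6, -257.4]), array([61.5, 40.6]), 57.1) zmax [0.047 0.128 0.142 0.146]
   top part (array([ 366.1
[... 1304 characters left out ...]
.028 0.107 0.138 0.147]
   top part (array([ 264.6, -244.6]), array([30.1, 56.9]), 42.3) [60. 53. 47.]
scene 10 [ 143  223   29   72 1301] (array([ 410.3, -314. ]), array([ 68.4, 189.4]), 35.8) zmax [0.033 0.105 0.139 0.148]
   top part (array([ 408.1, -315.5]), array([ 50.2, 166. ]), 32.5) [61. 54. 47.]
scene 11 [ 281  227   43   55 1084] (array([779.4, -86. ]), array([126.6,  88.9]), 8.4) zmax [0.021 0.048 0.187 0.194]
   top part (array([764.9, -89.3]), array([59.5, 36.9]), 12.6) [72. 71. 74.]
scene 20 [212 288  41  38 784] (array([ 683.9, -329.3]), array([105. ,  82.8]), 59.2) zmax [0.024 0.062 0.089 0.094]
   top part (array([ 690.5, -319.1]), array([77.8, 78.4]), 10.1) [132. 126. 116.]
```

```bash
python3 - <<'E'
from h import *
for n in("top","scene"):
    c=dict(np.load(n+"0.npz"));W=cloud(c);Z=W[...,2];col=c["color"].astype(int)
    ok=(W[...,0]>.42)&(W[...,0]<.66)&(W[...,1]>-.2)&(W[...,1]<.25)
    print(n,np.histogram(Z[ok],np.arange(.06,.18,.004)))
    for lo,hi in((.06,.08),(.08,.1),(.1,.13),(.115,.13),(.13,.155),(.155,.18)):
        m=(ok&(Z>lo)&(Z<hi)).astype(np.uint8);k,l,st,ce=cv2.connectedComponentsWithStats(m)
        for i in range(1,k):
            if st[i,4]>12: p=W[l==i];print(lo,st[i,:],rect(p),np.median(p,0).round(3),col[l==i].mean(0).round())
E
```

```text
top (array([ 10,  48, 357, 809, 662, 570, 409, 188, 130, 123,  50,   9,   2,
        11,  40,  95,  79,  12,   0,   0,   0,   0,   2,  19,  54,  27,
         3,   0,   0]), array([0.06 , 0.064, 0.068, 0.072, 0.076, 0.08 , 0.084, 0.088, 0.092,
       0.096, 0.1  , 0.104, 0.108, 0.112, 0.116, 0.12 , 0.124, 0.128,
       0.132, 0.136, 0.14 , 0.144, 0.148, 0.152, 0.156, 0.16 , 0.164,
       0.168, 0.172, 0.176]))
0.06 [ 268  166   54   44 1502] (array([558.7, -72.5]), array([134.6, 165.6]), 9.8) [ 0.561 -0.084  0.074] [106. 111.  93.]
0.06 [248 173  17   4  19] (array([600.9,  61.8]), array([ 4.7, 56.3]), 9.5) [0.601 0.062 0.076] [135. 140. 137.]
0.06 [236 176  11   3  14] (array([592.7, 113.8]), array([ 7. , 34.6]), 1.6) [0.593 0.112 0.076] [136. 140. 138.]
0.06 [214 182  29  17  63] (array([554.2, 158. ]), array([57.3, 90. ]), 9.6) [0.535 0.154 0.07 ] [88. 86. 71.]
0.06 [248 187   8  28 115] (array([511.6,  75.4]), array([93. , 17.9]), 9.3) [0.51  0.075 0.074] [111. 113.  97.]
0.08 [ 222  169  101   49 1239] (array([528.7,   8.6]), array([350.6, 158.1]), 86.0) [0.538 0.037 0.085] [151.
[... 1992 characters left out ...]
.028 0.085] [144. 151. 156.]
0.1 [270 163  19  18 230] (array([566.9, 151.9]), array([59.7, 57.3]), 14.3) [0.569 0.144 0.118] [72. 69. 67.]
0.1 [239 187  18  12 123] (array([522.4,  20.9]), array([59.8, 16.8]), 8.5) [0.525 0.018 0.117] [59. 55. 51.]
0.115 [270 163  19  14 136] (array([566.6, 151.8]), array([59. , 57.3]), 13.2) [0.568 0.144 0.122] [74. 71. 70.]
0.115 [239 187  18   8  70] (array([522.1,  21. ]), array([59.4, 16.1]), 11.1) [0.525 0.02  0.12 ] [61. 57. 54.]
0.13 [269 160  23   8  57] (array([567.3, 155.9]), array([76.5, 13.7]), 15.2) [0.566 0.156 0.149] [66. 59. 53.]
0.155 [269 157  23   9  68] (array([565.4, 159.3]), array([79.2, 17.8]), 11.1) [0.564 0.158 0.158] [61. 55. 49.]
```

```bash
cat >> h.py <<'E'
def go(x,y,z,yaw):
    from bench import readout
    o=readout.get_obs();M=rot(o["eef_rot"])
    G=R.from_euler('z',yaw,degrees=True).as_matrix()@np.diag([1,-1,-1])
    d=M.T@(np.array([x,y,z])/1000-o["eef_pos"])*1000
    print("xyz",d.round(1),"rot",R.from_matrix(M.T@G).as_rotvec().round(3),"pos",o["eef_pos"].round(4),"yaw",np.degrees(np.arctan2(M[1,0],M[0,0])).round(2),"q6",o["q"][5].round(2),"F",o["wrist_force"].round(1),"t",round(o["time_s"],2),"op",round(float(o["opening"]),3),"gf",round(float(o["grasp_force"]),1))
E
python3 - <<'E'
from h import *
o,c,T=wrist("w0");print(c["hand_eye"].round(3),c["camera_matrix"].round(0));go(540,140,300,10)
E
```

```text
[[-0.001 -0.966 -0.259  0.066]
 [ 1.    -0.001 -0.001  0.   ]
 [ 0.    -0.259  0.966 -0.124]
 [ 0.     0.     0.     1.   ]] [[295.   0. 261.]
 [  0. 295. 193.]
 [  0.   0.   1.]]
xyz [ 557.5 -557.9  -49.5] rot [-0.001 -0.     0.109] pos [ 0.161  -0.5516  0.2496] yaw 16.26 q6 -0.21 F [0.  0.7 0.8] t 0.15 op 0.999 gf 0.0
```

Request:
play_rows(
  xyz=[
    [45,-45,-10],
    [90,-90,-20],
    [135,-135,-25],
    [180,-180,-30],
    [225,-225,-35],
    [270,-270,-40],
    [315,-315,-45],
    [360,-360,-50],
    [405,-405,-50],
    [450,-450,-50],
  ],
  rot=[
    [0,0,0],
    [0,0,0.02],
    [0,0,0.03],
    [0,0,0.04],
    [0,0,0.05],
    [0,0,0.06],
    [0,0,0.07],
    [0,0,0.08],
    [0,0,0.1],
    [0,0,0.109],
  ],
  grip=[1,1,1,1,1,1,1,1,1,1],
)

```text
time_s: 1.4
eef_pos: [0.4609, -0.0043, 0.3005]
eef_rot: [0.0, 0.996, 0.087, 0.0]
wrist_force: [0.8, -1.5, 0.1]
opening: 0.999
grasp_force: 0.0
```

```bash
python3 - <<'E'
from h import *
go(562,161,220,10)
E
```

```text
xyz [ 128.2 -145.3   80.5] rot [ 0.001 -0.001  0.   ] pos [ 0.4609 -0.0043  0.3005] yaw 10.0 q6 1.13 F [ 0.8 -1.5  0.1] t 1.4 op 0.999 gf 0.0
```

Request:
play_rows(
  xyz=[
    [40,-45,10],
    [75,-85,30],
    [100,-120,50],
    [118,-135,70],
    [128,-145,80],
    [128,-145,80],
    [128,-145,80],
    [128,-145,80],
    [128,-145,80],
    [128,-145,80],
  ],
  rot=[
    [0,0,0],
    [0,0,0],
    [0,0,0],
    [0,0,0],
    [0,0,0],
    [0,0,0],
    [0,0,0],
    [0,0,0],
    [0,0,0],
    [0,0,0],
  ],
  grip=[1,1,1,1,1,1,1,1,1,1],
)

```text
time_s: 2.65
eef_pos: [0.5612, 0.1584, 0.2207]
eef_rot: [0.0, 0.996, 0.087, 0.0]
wrist_force: [0.7, 0.4, 0.5]
opening: 0.998
grasp_force: 0.0
```

```bash
python3 - <<'E'
from h import *
o,c,T=wrist("w1");go(562,161,152,10)
W=cloud(c,T);Z=W[...,2];col=c["color"].astype(int)
ok=np.hypot(W[...,0]-.562,W[...,1]-.161)<.055
for lo,hi in((.15,.17),(.115,.13)):
    m=ok&(Z>lo)&(Z<hi);p=W[m];print(lo,rect(p),np.median(p,0).round(4))
im=c["color"][:,:,::-1]
b=W[...,0]*0
v,u=np.where(ok);s=im[v.min():v.max(),u.min():u.max()];print(v.min(),v.max(),u.min(),u.max())
f=600/max(s.shape[:2]);cv2.imwrite("pics/w1c.png",cv2.convertScaleAbs(cv2.resize(s,None,fx=f,fy=f,interpolation=cv2.INTER_CUBIC),alpha=1.8))
E
```

```text
xyz [ 1.3 -2.3 68.6] rot [ 0. -0. -0.] pos [0.5611 0.1585 0.2206] yaw 10.0 q6 1.47 F [-0.4 -0.5  0.4] t 2.7 op 0.997 gf 0.0
0.15 (array([564.1, 163.8]), array([79.4, 14.1]), 10.0) [0.5687 0.1643 0.1597]
0.115 (array([563.9, 163.9]), array([60.2, 63.9]), 9.3) [0.5637 0.1587 0.1249]
127 383 69 433
```

View pics/w1c.png

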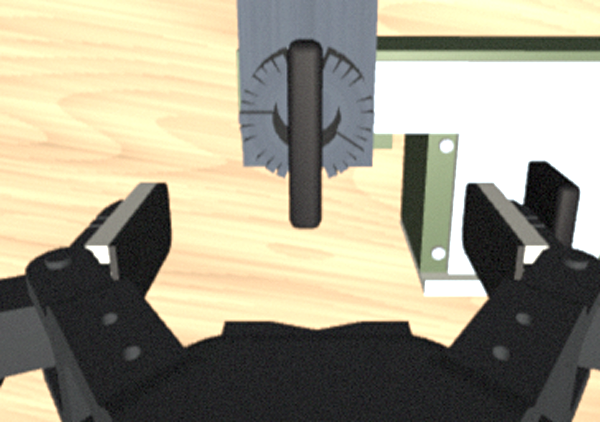

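The T-bar stands at crop (305,130) with the collar behind it. The rim has many short graduation marks and two longer radial dark lines, at about (258,112) and (350,140). I'll magnify the collar.

```bash
python3 - <<'E'
from h import *
c=dict(np.load("w1.npz"));T=c["T"];im=c["color"][:,:,::-1]
s=im[145:240,205:305];cv2.imwrite("pics/w1d.png",cv2.convertScaleAbs(cv2.resize(s,None,fx=6,fy=6,interpolation=cv2.INTER_CUBIC),alpha=2.2))
K=c["camera_matrix"]
Ti=np.linalg.inv(T)
for d in range(0,360,30):
    a=np.radians(d+10);P=Ti@np.array([.564+.029*np.cos(a),.164+.029*np.sin(a),.124,1]);q=K@P[:3];q=q/q[2];print(d,((q[:2]-[205,145])*6).round())
E
```

```text
0 [294.  92.]
30 [179. 122.]
60 [ 98. 205.]
90 [ 72. 314.]
120 [106. 420.]
150 [188. 496.]
180 [297. 523.]
210 [406. 496.]
240 [487. 420.]
270 [520. 314.]
300 [492. 205.]
330 [410. 122.]
```

View pics/w1d.png

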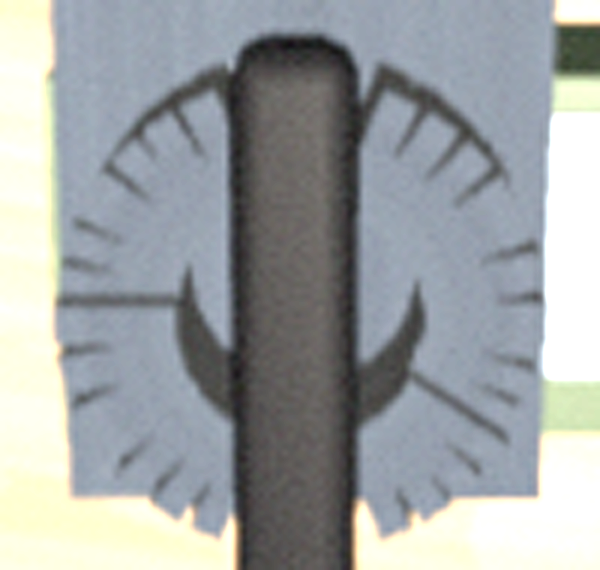

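The crop shows long dark lines at left (60–180,300) and right (415–505,375–440), which may be the visible walls of a recess. I'll check this against the depth profile round the rim.

```bash
python3 - <<'E'
from h import *
c=dict(np.load("w1.npz"));T=c["T"];W=cloud(c,T)
for p in((60,300),(180,300),(415,375),(505,440)):
    w=ray((p[0]/6+205,p[1]/6+145),c,T,.124)[:2]-[.564,.164];print(p,np.hypot(*w).round(4),(np.degrees(np.arctan2(w[1],w[0]))-10)%360)
w=W[...,:2]-[.564,.164];r=np.hypot(w[...,0],w[...,1]);a=(np.degrees(np.arctan2(w[...,1],w[...,0]))-10)%360
for off in(0,180):
  for lo in range(10,170,6):
    m=(r>.016)&(r<.031)&(((a-off-lo)%360)<6);print(off,lo,m.sum(),np.round([W[m,2].mean()*1e3,W[m,2].std()*1e3],1),c["color"][m].mean().round(1))
E
```

```text
(60, 300) 0.0305 86.35450180338694
(180, 300) 0.0151 82.65003586310092
(415, 375) 0.0176 241.9930128882472
(505, 440) 0.0325 237.87929257240074
0 10 224 [255.6  66.6] 22.6
0 16 301 [274.3  60.1] 23.9
0 22 437 [279.9  54.4] 25.1
0 28 548 [278.6  55.6] 24.5
0 34 544 [279.2  55.4] 24.6
0 40 648 [279.1  52.9] 24.2
0 46 727 [278.9  45.9] 24.2
0 52 1180 [281.   37.7] 24.7
0 58 1272 [282.   26.1] 23.1
0 64 177 [241.4  77.4] 45.9
0 70 116 [200.4  86. ] 51.5
0 76 63 [128.5  36.8] 66.3
0 82 84 [123.    2.4] 61.9
0 88 59 [125.    0.5] 74.0
0 94 58 [124.5   3.1] 68.9
0 100 58 [124.4   3.3] 72.3
0 106 62 [123.6   5. ] 67.8
0 112 63 [124.1   3.8] 70.6
0 118 69 [123.2   5.5] 68.9
0 124 60 [123.3   5.4] 68.3
0 130 67 [123.4   5.6] 68.3
0 136 66 [121.8   7.1] 62.4
0 142 58 [124.7   2.2] 69.7
0 148 49 [124.9   0.8] 71.3
0 154 39 [129.2  10.8] 70.0
0 160 36 [153.5  11.6] 48.1
0 166 68 [159.4   0.8] 33.8
180 10 64 [159.   1.] 32.2
180 16 43 [142.3  16.7] 51.2
180 22 62 [125.6   6.1] 65.1
180 28 64 [120.6   8.4] 63.0
180 34 76 [121.7   7. ] 64.1
180 40 71 [122.6   6.2] 65.6
180 46 69 [122.5   6.2] 65.2
180 52 70 [122.1   7.1] 65.0
180 58 90 [121.1   3.9] 60.7
180 64 58 [118.8   4.2] 66.5
180 70 67 [118.6   4.8] 67.9
180 76 33 [119.5   3.5] 66.6
180 82 53 [124.    4.4] 71.6
180 88 60 [125.1   0.7] 73.0
180 94 60 [124.8   1. ] 69.9
180 100 67 [139.1  44.1] 75.4
180 106 389 [257.2  55.4] 34.0
180 112 912 [273.7  40.8] 24.8
180 118 1005 [281.8  40.5] 23.2
180 124 920 [287.3  43.7] 21.9
180 130 747 [284.5  48.4] 23.7
180 136 361 [270.2  66.8] 27.5
180 142 98 [184.8  83.7] 55.6
180 148 63 [124.8   4.8] 66.9
180 154 66 [131.5  12.8] 64.9
180 160 86 [137.9  25. ] 38.8
180 166 89 [159.5   1.1] 38.5
```

Depth confirms a recess 5 mm deep at about 60–84°, so the notch middle is at 72°. Next, grasp the T-bar.

Request:
play_rows(
  xyz=[
    [3,-5,0],
    [3,-5,20],
    [3,-5,40],
    [3,-5,55],
    [3,-5,67],
    [3,-5,67],
    [3,-5,67],
    [3,-5,67],
    [3,-5,67],
    [3,-5,67],
  ],
  rot=[
    [0,0,0],
    [0,0,0],
    [0,0,0],
    [0,0,0],
    [0,0,0],
    [0,0,0],
    [0,0,0],
    [0,0,0],
    [0,0,0],
    [0,0,0],
  ],
  grip=[1,1,1,1,1,1,0.05,0.05,0.05,0.05],
)

```text
time_s: 3.95
eef_pos: [0.5635, 0.1636, 0.1537]
eef_rot: [0.001, 0.996, 0.087, 0.0]
wrist_force: [-3.8, -8.7, 14.2]
opening: 0.15
grasp_force: 61.0
```

```bash
python3 - <<'E'
from h import *
go(564,164,180,10)
E
```

```text
xyz [  0.6  -0.2 -26.3] rot [ 0.001 -0.001  0.   ] pos [0.5635 0.1636 0.1537] yaw 10.02 q6 1.48 F [-3.8 -8.7 14.2] t 3.95 op 0.15 gf 61.0
```

Request:
play_rows(
  xyz=[
    [0,0,-8],
    [0,0,-16],
    [0,0,-23],
    [0,0,-27],
    [0,0,-27.5],
    [0,0,-27.5],
    [0,0,-27.5],
    [0,0,-27.5],
    [0,0,-27.5],
    [0,0,-27.5],
  ],
  rot=[
    [0,0,0],
    [0,0,0],
    [0,0,0],
    [0,0,0],
    [0,0,0],
    [0,0,-0.12],
    [0,0,-0.24],
    [0,0,-0.36],
    [0,0,-0.48],
    [0,0,-0.6],
  ],
  grip=[0.05,0.05,0.05,0.05,0.05,0.05,0.05,0.05,0.05,0.05],
)

```text
time_s: 5.2
eef_pos: [0.5631, 0.164, 0.1791]
eef_rot: [-0.0, 0.925, 0.379, -0.0]
wrist_force: [5.7, 0.1, -11.8]
opening: 0.152
grasp_force: 58.5
```

```bash
python3 - <<'E'
from h import *
go(563.5,163.6,181,82)
E
```

```text
xyz [-0.   0.6 -1.9] rot [-0.001  0.    -0.653] pos [0.5631 0.164  0.1791] yaw 44.6 q6 0.87 F [  5.7   0.1 -11.8] t 5.2 op 0.152 gf 58.5
```

Request:
play_rows(
  xyz=[
    [0,0,-0.5],
    [0,0,-0.5],
    [0,0,-0.5],
    [0,0,-0.5],
    [0,0,-0.5],
    [0,0,-0.5],
    [0,0,-0.5],
    [0,0,-0.5],
    [0,0,-0.5],
    [0,0,-0.5],
  ],
  rot=[
    [0,0,-0.12],
    [0,0,-0.24],
    [0,0,-0.36],
    [0,0,-0.48],
    [0,0,-0.6],
    [0,0,-0.653],
    [0,0,-0.653],
    [0,0,-0.653],
    [0,0,-0.653],
    [0,0,-0.653],
  ],
  grip=[0.05,0.05,0.05,0.05,0.05,0.05,0.05,0.05,0.05,0.05],
)

```text
time_s: 6.45
eef_pos: [0.5627, 0.1643, 0.1809]
eef_rot: [-0.0, 0.756, 0.655, -0.0]
wrist_force: [1.9, 2.9, -12.9]
opening: 0.154
grasp_force: 58.5
```

```bash
python3 - <<'E'
from h import *
go(563.5,163.6,173,82)
E
```

```text
xyz [-0.5  0.9  7.9] rot [-0.001  0.    -0.004] pos [0.5627 0.1643 0.1809] yaw 81.79 q6 0.22 F [  1.9   2.9 -12.9] t 6.45 op 0.154 gf 58.5
```

Lower slowly to the notch depth (lift about 20 mm).

Request:
play_rows(
  xyz=[
    [0,0,1],
    [0,0,2],
    [0,0,3],
    [0,0,4],
    [0,0,5],
    [0,0,6],
    [0,0,6.5],
    [0,0,6.5],
    [0,0,6.5],
    [0,0,6.5],
  ],
  rot=[
    [0,0,-0.004],
    [0,0,-0.004],
    [0,0,-0.004],
    [0,0,-0.004],
    [0,0,-0.004],
    [0,0,-0.004],
    [0,0,-0.004],
    [0,0,-0.004],
    [0,0,-0.004],
    [0,0,-0.004],
  ],
  grip=[0.05,0.05,0.05,0.05,0.05,0.05,0.05,0.05,0.05,0.05],
)

```text
time_s: 7.7
eef_pos: [0.5627, 0.1643, 0.1746]
eef_rot: [-0.0, 0.754, 0.656, -0.0]
wrist_force: [-3.3, 4.0, -11.1]
opening: 0.149
grasp_force: 58.9
```

```bash
python3 - <<'E'
from h import *
go(563.5,163.6,173,82)
E
```

```text
xyz [-0.5  0.9  1.6] rot [-0.001  0.     0.001] pos [0.5627 0.1643 0.1746] yaw 82.04 q6 0.22 F [ -3.3   4.  -11.1] t 7.7 op 0.149 gf 58.9
```

The pin is below rim height with only the spring load on the wrist, so the dog is inside the notch. Lower a bit more, release and back off upward.

Request:
play_rows(
  xyz=[
    [0,0,1],
    [0,0,1.5],
    [0,0,1.5],
    [0,0,1.5],
    [0,0,1.5],
    [0,0,1.5],
    [0,0,-20],
    [0,0,-50],
    [0,0,-60],
    [0,0,-60],
  ],
  rot=[
    [0,0,0],
    [0,0,0],
    [0,0,0],
    [0,0,0],
    [0,0,0],
    [0,0,0],
    [0,0,0],
    [0,0,0],
    [0,0,0],
    [0,0,0],
  ],
  grip=[0.05,0.05,0.6,0.6,0.6,0.6,0.6,0.6,0.6,0.6],
)

```text
time_s: 8.95
eef_pos: [0.5635, 0.1641, 0.2353]
eef_rot: [0.0, 0.754, 0.656, 0.001]
wrist_force: [1.0, 0.1, -0.5]
opening: 0.599
grasp_force: 0.0
```

```bash
python3 - <<'E'
from h import *
for n in("scene","top"):
    from bench import vision
    c=vision.camera(n);np.savez(n+"1.npz",**c);W=cloud(c)
    ok=np.hypot(W[...,0]-.563,W[...,1]-.163)<.055
    m=ok&(W[...,2]>.135)&(W[...,2]<.195);print(n,m.sum(),rect(W[m]) if m.sum()>5 else 0,np.percentile(W[m,2],[10,50,90]) if m.sum() else 0)
o,c,T=wrist("w2");W=cloud(c,T);ok=np.hypot(W[...,0]-.563,W[...,1]-.163)<.055
m=ok&(W[...,2]>.14)&(W[...,2]<.195);print(rect(W[m]),np.median(W[m],0))
go(519,24,240,10)
E
```

```text
scene 111 (array([565.2, 159.3]), array([80., 17.]), 79.6) [0.15587084 0.17342331 0.17964242]
top 28 (array([557.2, 141.9]), array([22.8, 14.2]), 88.7) [0.17211406 0.17754598 0.18034884]
(array([563.3, 164.4]), array([79.4, 13.8]), 82.5) [0.56383186 0.16854119 0.1784681 ]
xyz [-144.7  -23.6   -6.6] rot [-0.002  0.002  1.257] pos [0.5624 0.164  0.2333] yaw 82.03 q6 0.22 F [ 0.3  0.6 -0.2] t 9.1 op 0.601 gf 0.0
```

The bar top rose 18.8 mm and its yaw is 72.5°, so the pin is parked. Now to the fin.

Request:
play_rows(
  xyz=[
    [-30,-5,-7],
    [-60,-10,-7],
    [-90,-15,-7],
    [-120,-20,-7],
    [-144,-21,-7],
    [-144,-21,-7],
    [-144,-21,-7],
    [-144,-21,-7],
    [-144,-21,-7],
    [-144,-21,-7],
  ],
  rot=[
    [0,0,0.18],
    [0,0,0.36],
    [0,0,0.54],
    [0,0,0.72],
    [0,0,0.9],
    [0,0,1.08],
    [0,0,1.257],
    [0,0,1.257],
    [0,0,1.257],
    [0,0,1.257],
  ],
  grip=[0.6,0.6,0.6,0.6,0.6,0.6,0.6,0.6,0.6,0.6],
)

```text
time_s: 10.35
eef_pos: [0.5223, 0.0246, 0.2415]
eef_rot: [-0.0, 0.996, 0.088, -0.0]
wrist_force: [-1.0, 0.8, 0.2]
opening: 0.601
grasp_force: 0.0
```

```bash
python3 - <<'E'
from h import *
o,c,T=wrist("w3");W=cloud(c,T);ok=np.hypot(W[...,0]-.522,W[...,1]-.025)<.055
m=ok&(W[...,2]>.105)&(W[...,2]<.14);p=W[m];print(rect(p),np.median(p,0)); m=ok&(W[...,2]>.07)&(W[...,2]<.1);print(np.median(W[m],0))
go(522,25,108,10)
E
```

```text
(array([523.1,  24.7]), array([58.7, 11.9]), 10.0) [0.52502414 0.02523766 0.12379385]
[0.5254584  0.02735839 0.08413642]
xyz [ -0.2  -0.5 133.6] rot [-0.     0.     0.002] pos [0.5224 0.0245 0.2416] yaw 10.11 q6 1.21 F [1.  0.3 0.7] t 10.4 op 0.6 gf 0.0
```

Request:
play_rows(
  xyz=[
    [0,0,40],
    [0,0,80],
    [0,0,110],
    [0,0,125],
    [0,0,131],
    [0,0,131],
    [0,0,131],
    [0,0,131],
    [0,0,131],
    [0,0,131],
  ],
  rot=[
    [0,0,0],
    [0,0,0.002],
    [0,0,0.002],
    [0,0,0.002],
    [0,0,0.002],
    [0,0,0.002],
    [0,0,0.002],
    [0,0,0.002],
    [0,0,0.002],
    [0,0,0.002],
  ],
  grip=[0.6,0.6,0.6,0.6,0.6,0.6,0.05,0.05,0.05,0.05],
)

```text
time_s: 11.65
eef_pos: [0.523, 0.0243, 0.1118]
eef_rot: [0.0, 0.996, 0.086, 0.001]
wrist_force: [-1.5, 0.8, 4.8]
opening: 0.133
grasp_force: 58.8
```

Request:
play_rows(
  xyz=[
    [0,15,0],
    [0,32,0],
    [0,49,0],
    [0,66,0],
    [0,83,0],
    [0,100,0],
    [0,115,0],
    [0,126,0],
    [0,133,0],
    [0,135,0],
  ],
  rot=[
    [0,0,0],
    [0,0,0],
    [0,0,0],
    [0,0,0],
    [0,0,0],
    [0,0,0],
    [0,0,0],
    [0,0,0],
    [0,0,0],
    [0,0,0],
  ],
  grip=[0.05,0.05,0.05,0.05,0.05,0.05,0.05,0.05,0.05,0.05],
)

```text
time_s: 12.9
eef_pos: [0.5462, -0.1086, 0.1118]
eef_rot: [-0.0, 0.996, 0.086, 0.001]
wrist_force: [-2.2, 7.1, 8.9]
opening: 0.129
grasp_force: 59.4
```

```bash
python3 - <<'E'
from h import *
go(547,-109,240,10)
E
```

```text
xyz [   0.9    0.5 -128.2] rot [-0.    -0.001 -0.002] pos [ 0.5462 -0.1086  0.1118] yaw 9.87 q6 0.99 F [-2.2  7.1  8.9] t 12.9 op 0.129 gf 59.4
```

Request:
play_rows(
  xyz=[
    [0,0,0],
    [0,0,0],
    [0,0,0],
    [0,0,-40],
    [0,0,-90],
    [0,0,-140],
    [-20,35,-148],
    [-45,80,-148],
    [-70,120,-148],
    [-90,160,-148],
  ],
  rot=[
    [0,0,0],
    [0,0,0],
    [0,0,0],
    [0,0,0],
    [0,0,0],
    [0,0,-0.15],
    [0,0,-0.3],
    [0,0,-0.45],
    [0,0,-0.6],
    [0,0,-0.75],
  ],
  grip=[0.8,0.8,0.8,0.8,0.8,0.8,0.8,0.8,0.8,0.8],
)

```text
time_s: 14.15
eef_pos: [0.4837, -0.2829, 0.2588]
eef_rot: [0.0, 0.894, 0.447, -0.0]
wrist_force: [0.5, -0.1, 0.3]
opening: 0.797
grasp_force: 0.0
```

```bash
python3 - <<'E'
from h import *
go(438,-358,250,95.6)
E
```

```text
xyz [-87.5   8.5   8.8] rot [ 0.     0.    -0.741] pos [ 0.4837 -0.2829  0.2588] yaw 53.15 q6 -0.1 F [ 0.5 -0.1  0.3] t 14.15 op 0.797 gf 0.0
```

Request:
play_rows(
  xyz=[
    [-30,3,3],
    [-60,6,6],
    [-80,8,9],
    [-87,8,9],
    [-87,8,9],
    [-87,8,9],
    [-87,8,9],
    [-87,8,9],
    [-87,8,9],
    [-87,8,9],
  ],
  rot=[
    [0,0,-0.15],
    [0,0,-0.3],
    [0,0,-0.45],
    [0,0,-0.6],
    [0,0,-0.74],
    [0,0,-0.74],
    [0,0,-0.74],
    [0,0,-0.74],
    [0,0,-0.74],
    [0,0,-0.74],
  ],
  grip=[0.8,0.8,0.8,0.8,0.8,0.8,0.8,0.8,0.8,0.8],
)

```text
time_s: 15.4
eef_pos: [0.4384, -0.3558, 0.2498]
eef_rot: [0.0, 0.674, 0.739, 0.0]
wrist_force: [-0.0, 0.3, 0.3]
opening: 0.797
grasp_force: 0.0
```

```bash
python3 - <<'E'
from h import *
o,c,T=wrist("w4");W=cloud(c,T);Z=W[...,2]
ok=np.hypot(W[...,0]-.438,W[...,1]+.358)<.06
print(np.histogram(Z[ok],np.arange(0,.2,.01)))
for lo,hi in((.122,.137),(.137,.16),(.02,.1)):
    m=(ok&(Z>lo)&(Z<hi)).astype(np.uint8);k,l,st,ce=cv2.connectedComponentsWithStats(m)
    for i in range(1,k):
        if st[i,4]>30: print(lo,st[i],rect(W[l==i]),np.median(W[l==i],0).round(4))
go(438,-358,100,95.6)
E
```

```text
(array([2306,   88,    1,    0,   33,   39,   62,   36,   47,   67,   65,
         62,  982, 1508,  492,    0,    0,    0,    0]), array([0.  , 0.01, 0.02, 0.03, 0.04, 0.05, 0.06, 0.07, 0.08, 0.09, 0.1 ,
       0.11, 0.12, 0.13, 0.14, 0.15, 0.16, 0.17, 0.18, 0.19]))
0.122 [ 240  161   46   70 2350] (array([ 441.6, -359.2]), array([39. , 60.6]), 5.4) [ 0.44   -0.3565  0.1302]
0.137 [253 171  17  18 249] (array([ 438.3, -341.3]), array([12.9, 14. ]), 5.2) [ 0.4384 -0.3408  0.1422]
0.137 [255 193  14  15 172] (array([ 440.3, -359.1]), array([10.8, 11.8]), 5.8) [ 0.4402 -0.3587  0.1402]
0.137 [255 216  13  16 164] (array([ 441.7, -379. ]), array([10.1, 11.1]), 3.8) [ 0.442  -0.3782  0.1439]
0.02 [242 149  39   9 284] (array([ 437.3, -329.9]), array([35.9,  1.7]), 5.6) [ 0.4373 -0.3293  0.0756]
xyz [ -2.1  -0.6 149.8] rot [-0.     0.    -0.006] pos [ 0.4384 -0.3558  0.2498] yaw 95.26 q6 -0.98 F [-0.1 -0.1  0.3] t 15.45 op 0.8 gf 0.0
```

View pics/w4.png

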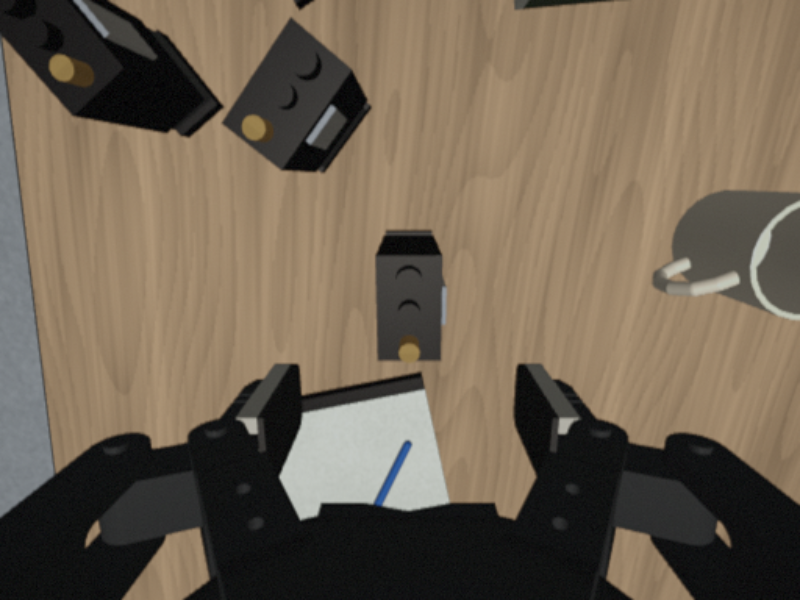

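Target radio is at picture centre (409,300), with the notepad below, a neighbouring radio at (300,95) and the mug on the right. Clearances are fine, so grip across its 36 mm width.

Request:
play_rows(
  xyz=[
    [-4,1.5,20],
    [-4,1.5,60],
    [-4,1.5,100],
    [-4,1.5,130],
    [-4,1.5,146],
    [-4,1.5,146],
    [-4,1.5,146],
    [-4,1.5,146],
    [-4,1.5,146],
    [-4,1.5,146],
  ],
  rot=[
    [0,0,-0.003],
    [0,0,-0.003],
    [0,0,-0.003],
    [0,0,-0.003],
    [0,0,-0.003],
    [0,0,-0.003],
    [0,0,-0.003],
    [0,0,-0.003],
    [0,0,-0.003],
    [0,0,-0.003],
  ],
  grip=[0.8,0.8,0.8,0.8,0.8,0.8,0.2,0.2,0.2,0.2],
)

```text
time_s: 16.7
eef_pos: [0.4407, -0.3606, 0.1055]
eef_rot: [0.001, 0.673, 0.74, -0.0]
wrist_force: [-1.7, 0.0, 6.1]
opening: 0.409
grasp_force: 60.0
```

```bash
python3 - <<'E'
from h import *
go(523,25,230,100)
E
```

```text
xyz [ 375.8  118.7 -125.3] rot [ 0.001  0.002 -0.079] pos [ 0.4407 -0.3606  0.1055] yaw 95.45 q6 -0.99 F [-1.7  0.   6.1] t 16.7 op 0.409 gf 60.0
```

Request:
play_rows(
  xyz=[
    [0,0,-20],
    [0,0,-70],
    [0,0,-120],
    [0,0,-145],
    [30,10,-145],
    [70,22,-145],
    [115,36,-145],
    [160,50,-145],
    [205,65,-145],
    [245,77,-145],
  ],
  rot=[
    [0,0,0],
    [0,0,0],
    [0,0,0],
    [0,0,0],
    [0,0,-0.01],
    [0,0,-0.02],
    [0,0,-0.03],
    [0,0,-0.05],
    [0,0,-0.06],
    [0,0,-0.079],
  ],
  grip=[0.2,0.2,0.2,0.2,0.2,0.2,0.2,0.2,0.2,0.2],
)

```text
time_s: 17.95
eef_pos: [0.4935, -0.1066, 0.2487]
eef_rot: [-0.0, 0.643, 0.766, 0.0]
wrist_force: [0.4, -0.2, -2.2]
opening: 0.412
grasp_force: 60.6
```

```bash
python3 - <<'E'
from h import *
go(523,25,240,100)
E
```

```text
xyz [124.4  51.9   8.7] rot [ 0. -0.  0.] pos [ 0.4935 -0.1066  0.2487] yaw 100.02 q6 -0.62 F [ 0.4 -0.2 -2.2] t 17.95 op 0.412 gf 60.6
```

```bash
python3 - <<'E'
from h import *
o,c,T=wrist("w5");W=cloud(c,T);Z=W[...,2]
a=np.radians(10);ex=np.array([np.cos(a),np.sin(a)]);ey=np.array([-np.sin(a),np.cos(a)])
w=W[...,:2]-[.5228,.0248];X=w@ex;Y=w@ey
ok=(abs(X)<.05)&(abs(Y)<.06)
print(np.histogram(Z[ok],np.arange(0,.12,.01)))
def runs(S,lab):
    s=np.arange(-60,60,2)
    for q in s: pass
for lab,A,B in(("x",X,Y),("y",Y,X)):
    m=(abs(B)<.012)&(abs(A)<.06)
    print(lab,[(int(q),int(round(np.nanmedian(Z[m&(abs(A*1000-q)<1)])*1000))) for q in range(-56,57,2) if (m&(abs(A*1000-q)<1)).any()])
# radio in hand: top face
wt=(W-o["eef_pos"])@rot(o["eef_rot"])
m=(np.hypot(wt[...,0],wt[...,1])<.05)&(wt[...,2]>-.05)&(wt[...,2]<-.015)
p=wt[m];print(m.sum(),rect(p) if m.sum()>5 else "",np.median(p,0))
E
```

```text
(array([   0, 1791,  203,  219,  293,  292, 1319, 7512,  872,  210,    0]), array([0.  , 0.01, 0.02, 0.03, 0.04, 0.05, 0.06, 0.07, 0.08, 0.09, 0.1 ,
       0.11]))
x [(-56, 90), (-54, 90), (-52, 90), (-50, 90), (-48, 90), (-46, 75), (-44, 75), (-42, 75), (-40, 75), (-38, 75), (-36, 75), (-34, 75), (-32, 75), (-30, 75), (-28, 75), (-26, 72), (-24, 69), (-22, 65), (-20, 63), (-16, 15), (-14, 15), (-12, 15), (-10, 15), (-8, 15), (-6, 15), (-4, 15), (-2, 15), (0, 16), (2, 15), (4, 15), (6, 15), (8, 15), (10, 15), (12, 15), (14, 15), (16, 15), (18, 42), (20, 66), (22, 70), (24, 73), (26, 75), (28, 75), (30, 75), (32, 75), (34, 75), (36, 75), (38, 75), (40, 75), (42, 75), (44, 81), (46, 84), (48, 84), (50, 84), (52, 85), (54, 84), (56, 84)]
y [(-56, 75), (-54, 75), (-52, 75), (-50, 75), (-48, 75), (-46, 75), (-44, 75), (-42, 76), (-40, 75), (-38, 75), (-36, 71), (-34, 68), (-32, 65), (-30, 51), (-28, 49), (-26, 45), (-24, 15), (-22, 15), (-20, 15), (-18, 15), (-16, 15), (-14, 15), (-12, 16), (-10, 16), (-8, 15), (-6, 15), (-4, 15), (-2, 15), (0, 15), (2, 15), (4, 15), (6, 15), (8, 15), (10, 15), (12, 15), (14, 15), (16, 15), (18, 15), (20, 15), (22, 15), (24, 16), (26, 15), (28, 15), (30, 15), (32, 45), (34, 67), (36, 71), (38, 74), (40, 74)]
22704 (array([ 8.3, -0.1]), array([98.9, 46.4]), 89.8) [ 0.01003835  0.00025507 -0.03364541]
```

View pics/w5.png

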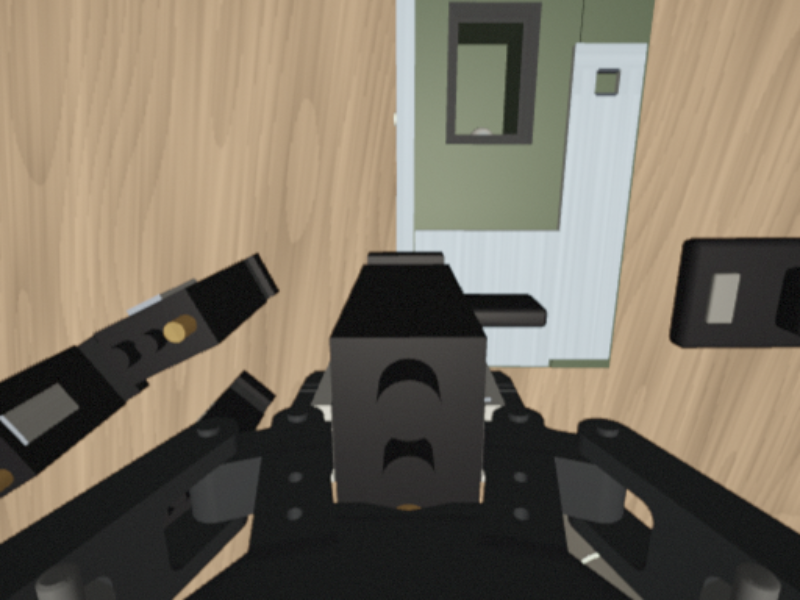

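The picture shows the uncovered pocket at (495,75) with the ball on its lower wall, the fin parked at (510,310), and the radio upright in hand with its top front edge at row 338.

```bash
python3 - <<'E'
from h import *
c=dict(np.load("w5.npz"));H=c["hand_eye"]
for uv in((332,338),(484,338),(409,338)): print(ray((uv[0]*.64,uv[1]*.64),c,H,-.0245).round(4))
W=cloud(c,H);m=(abs(W[...,2]+.0245)<.005)&(abs(W[...,1])<.017)&(abs(W[...,0])<.05);print(np.nanmax(W[m],0),np.median(W[m],0),np.percentile(W[m][:,0],[98,99.5]))
go(522,25,236,100)
E
```

```text
[ 0.0304 -0.0164 -0.0245]
[ 0.0303  0.0183 -0.0245]
[ 0.0303  0.0012 -0.0245]
[ 0.03156069  0.01699464 -0.01952072] [ 0.01347638 -0.00239153 -0.02488988] [0.03108123 0.03121799]
xyz [120.1  50.2  13.1] rot [ 0.001 -0.004  0.003] pos [ 0.4938 -0.1021  0.2486] yaw 100.19 q6 -0.62 F [-0.8  4.5 -2.5] t 18.0 op 0.416 gf 60.7
```

```bash
python3 - <<'E'
from h import *
go(522.2,24.4,236,100)
E
```

```text
xyz [119.5  50.3  13.1] rot [ 0.001 -0.004  0.003] pos [ 0.4938 -0.1021  0.2486] yaw 100.19 q6 -0.62 F [-0.8  4.5 -2.5] t 18.0 op 0.416 gf 60.7
```

Request:
play_rows(
  xyz=[
    [20,8,0],
    [50,20,0],
    [80,33,0],
    [105,44,5],
    [119,50,10],
    [119,50,13],
    [119,50,13],
    [119,50,13],
    [119,50,13],
    [119,50,13],
  ],
  rot=[
    [0,0,0],
    [0,0,0],
    [0,0,0],
    [0,0,0],
    [0,0,0],
    [0,0,0],
    [0,0,0],
    [0,0,0],
    [0,0,0],
    [0,0,0],
  ],
  grip=[0.2,0.2,0.2,0.2,0.2,0.2,0.2,0.2,0.2,0.2],
)

```text
time_s: 19.25
eef_pos: [0.5223, 0.017, 0.2359]
eef_rot: [0.0, 0.643, 0.766, 0.0]
wrist_force: [0.6, 0.4, -3.0]
opening: 0.413
grasp_force: 60.7
```

```bash
python3 - <<'E'
from h import *
go(522.2,24.4,200,100)
E
```

```text
xyz [ 7.3  1.1 35.9] rot [ 0.     0.    -0.001] pos [0.5223 0.017  0.2359] yaw 99.94 q6 -0.37 F [ 0.6  0.4 -3. ] t 19.25 op 0.413 gf 60.7
```

Request:
play_rows(
  xyz=[
    [4,1,5],
    [7.3,1.1,15],
    [7.3,1.1,25],
    [7.3,1.1,35],
    [7.3,1.1,45],
    [7.3,1.1,53],
    [7.3,1.1,60],
    [7.3,1.1,67],
    [7.3,1.1,72],
    [7.3,1.1,72],
  ],
  rot=[
    [0,0,0],
    [0,0,0],
    [0,0,0],
    [0,0,0],
    [0,0,0],
    [0,0,0],
    [0,0,0],
    [0,0,0],
    [0,0,0],
    [0,0,0],
  ],
  grip=[0.2,0.2,0.2,0.2,0.2,0.2,0.2,0.2,0.2,0.2],
)

```text
time_s: 20.5
eef_pos: [0.5219, 0.0248, 0.1634]
eef_rot: [-0.0, 0.643, 0.766, -0.0]
wrist_force: [0.4, -0.2, -3.0]
opening: 0.411
grasp_force: 60.7
```

```bash
python3 - <<'E'
from h import *
go(522.2,24.4,119,100)
E
```

```text
xyz [-0.4  0.3 44.4] rot [-0.001 -0.    -0.001] pos [0.5219 0.0248 0.1634] yaw 99.97 q6 -0.35 F [ 0.4 -0.2 -3. ] t 20.5 op 0.411 gf 60.7
```

Request:
play_rows(
  xyz=[
    [0,0,6],
    [0,0,12],
    [0,0,18],
    [0,0,24],
    [0,0,30],
    [0,0,36],
    [0,0,40],
    [0,0,43],
    [0,0,44],
    [0,0,44],
  ],
  rot=[
    [0,0,0],
    [0,0,0],
    [0,0,0],
    [0,0,0],
    [0,0,0],
    [0,0,0],
    [0,0,0],
    [0,0,0],
    [0,0,0],
    [0,0,0],
  ],
  grip=[0.2,0.2,0.2,0.2,0.2,0.2,0.2,0.2,0.2,0.2],
)

```text
time_s: 21.75
eef_pos: [0.5219, 0.0248, 0.1205]
eef_rot: [-0.0, 0.643, 0.766, -0.0]
wrist_force: [-4.6, 0.4, 7.8]
opening: 0.414
grasp_force: 62.2
```

```bash
python3 - <<'E'
from h import *
go(522.2,24.4,119,100)
E
```

```text
xyz [-0.4  0.3  1.5] rot [-0.001 -0.    -0.   ] pos [0.5219 0.0248 0.1205] yaw 99.98 q6 -0.35 F [-4.6  0.4  7.8] t 21.75 op 0.414 gf 62.2
```

At the predicted home height and pressing on the floor. Release and retreat.

Request:
play_rows(
  xyz=[
    [0,0,1],
    [0,0,1],
    [0,0,0],
    [0,0,0],
    [0,0,0],
    [0,0,0],
    [0,0,-20],
    [0,0,-70],
    [0,0,-120],
    [0,0,-130],
  ],
  rot=[
    [0,0,0],
    [0,0,0],
    [0,0,0],
    [0,0,0],
    [0,0,0],
    [0,0,0],
    [0,0,0],
    [0,0,0],
    [0,0,0],
    [0,0,0],
  ],
  grip=[0.2,0.2,0.75,0.75,0.75,0.75,0.75,0.75,0.75,0.75],
)

```text
time_s: 23.0
eef_pos: [0.5241, 0.0245, 0.2539]
eef_rot: [0.003, 0.643, 0.766, 0.002]
wrist_force: [0.2, -0.3, 0.5]
opening: 0.751
grasp_force: 0.0
```

```bash
python3 - <<'E'
from h import *
from bench import vision
o,c,T=wrist("w6");W=cloud(c,T);Z=W[...,2]
ok=np.hypot(W[...,0]-.522,W[...,1]-.025)<.045
m=ok&(Z>.1)&(Z<.2);print(np.histogram(Z[m],np.arange(.1,.2,.004)));m=ok&(Z>.138)&(Z<.152);print(rect(W[m]),np.median(W[m],0),np.percentile(W[m],[5,95],axis=0))
c=vision.camera("scene");W=cloud(c);Z=W[...,2]
m=(np.hypot(W[...,0]-.563,W[...,1]-.163)<.055)&(Z>.135)&(Z<.195);print("pin",rect(W[m]),np.percentile(W[m][:,2],90))
m=(np.hypot(W[...,0]-.546,W[...,1]+.108)<.055)&(Z>.11)&(Z<.13);print("fin",rect(W[m]))
go(522,25,250,100)
E
```

```text
(array([   6,   37,    2,   42,   15,   28,   42,   13,   40,  118,  120,
       2351,   50,  221,  420,   16,    0,    0,    0,    0,    0,    0,
          0,    0]), array([0.1  , 0.104, 0.108, 0.112, 0.116, 0.12 , 0.124, 0.128, 0.132,
       0.136, 0.14 , 0.144, 0.148, 0.152, 0.156, 0.16 , 0.164, 0.168,
       0.172, 0.176, 0.18 , 0.184, 0.188, 0.192, 0.196]))
(array([522.6,  26.2]), array([38.5, 60.8]), 10.1) [0.52082933 0.02875638 0.14514301] [[5.03556228e-01 5.39960733e-05 1.43816341e-01]
 [5.39188912e-01 5.46332257e-02 1.46500210e-01]]
pin (array([565.3, 160.8]), array([83.2, 15.2]), 81.6) 0.17791665165463066
fin (array([ 546.6, -112.9]), array([59.6, 15.1]), 10.8)
xyz [ 0.5 -0.7  1. ] rot [ 0.003  0.001 -0.001] pos [0.5227 0.0246 0.251 ] yaw 99.97 q6 -0.35 F [-0.4 -0.2 -0.3] t 23.1 op 0.754 gf 0.0
```

View pics/w6.png

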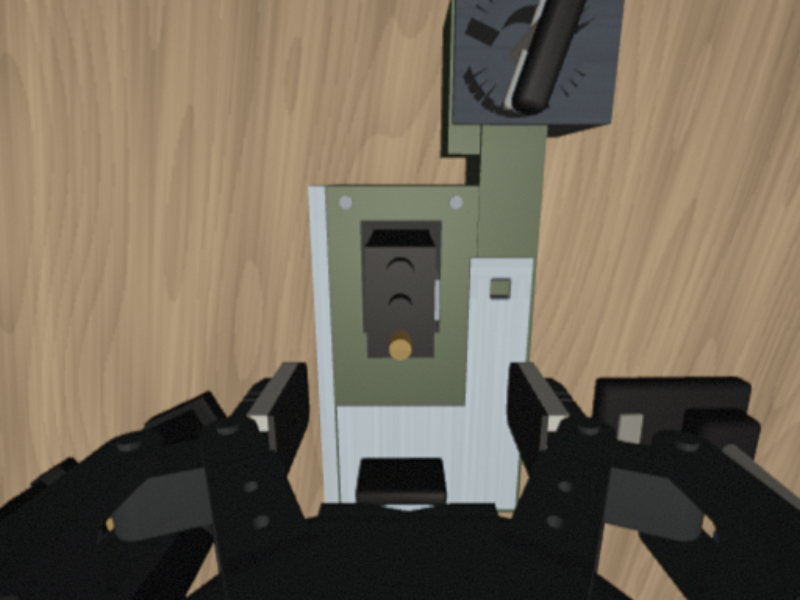

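The radio sits in the pocket at (400,295) with its top at 145 mm, which is fully home. The pin bar is at (550,50), still parked, and the cover is open with its fin at (400,480).

```bash
python3 -c "
from bench import ctrl; print(ctrl.hand_in())"
```

```text
the job is handed in; nothing more can be done
None
```

I handed the job in at about 23 s. By the final camera check the pin was parked in its rest notch at about 72°, the cover was open about 135 mm, the radio was fully home in the pocket, and the gripper was clear. The interface returned no verdict.

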